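# Dry lay-up of a laminated mallet head

## Task

Dry-fit the laminated mallet head on the white bed of the glue-up board: lay the dark long cheek on the bed first, then on it the two core blocks, the dark one at the end with the red stop and the pale one at the other end, each flush with the cheek's end and sides so that the mortise stays open between them, and finally the pale long cheek squarely on top. Set every part down flat and flush over the bed without dropping it, and leave the glue bottle, the yellow offcut and the paint brush where they are.

Things in the scene. Friction and masses are not known exactly. Their poses are not given: they have to be found in the camera images.
- glue_board: Glue-up board, fixed, on the left or the right: plywood base 250 x 80 x 12 mm, on it a white bed 170 x 50 mm, its top 22 mm above the table; at one end a red upright stop 18 mm thick, 60 mm wide, top 60 mm above the table, its face 93 mm from the bed's centre (8 mm past the bed's end). Origin: under the bed's centre, at table height. x along the bed to the red stop, y across, z up.
- bed_center (a point): Centre of the top of the white bed, 22 mm above the table; axes as the glue-up board's. The cheeks belong centred over it, the dark core block's centre at x = +52.5 mm (stop end), the pale one's at x = -52.5 mm (open end), leaving a 40 mm mortise. Final heights of the parts' centres above the table: 31 mm (dark cheek), 53 mm (cores), 75 mm (pale cheek).
- cheek_dark_center (a point): Dark brown walnut cheek, a loose flat board 170 x 50 x 18 mm (about 0.1 kg). The point is its centre, half-way up; x along its 170 mm length, y across its 50 mm width, z through its thickness. It lies flat. Centre height when laid on the bed: 31 mm.
- cheek_pale_center (a point): Pale maple cheek, a loose flat board 170 x 50 x 18 mm (about 0.1 kg). The point is its centre, half-way up; axes as for the dark cheek. It lies flat. Centre height on top of the finished stack: 75 mm.
- core_dark_center (a point): Dark brown walnut core block, loose, 65 x 50 x 26 mm (about 0.06 kg). The point is its centre, half-way up; x along its 65 mm length, y across its 50 mm width, z up. Centre height when laid on the lower cheek: 53 mm. Its 65 mm length goes along the bed.
- core_pale_center (a point): Pale maple core block, loose, 65 x 50 x 26 mm (about 0.06 kg). The point is its centre, half-way up; axes and stacked height as for the dark core block.
- pot_tray: Cardboard tray 240 x 90 mm holding three paint pots with white-rimmed lids (teal, purple, green), 51 mm high in all; fixed, not part of the job. Origin under its centre, x along its length.
- glue_bottle_center (a point): Yellow squeeze bottle of glue, loose, 56 mm in diameter and 168 mm tall, standing in the middle, about between the glue-up board and the pot tray. The point is on its axis 80 mm above the table, z up. To be left alone.
- offcut_center (a point): Small pine offcut painted yellow on top, 75 x 45 x 20 mm, loose, lying in the middle, just before or beyond the glue bottle. The point is its centre; x along its length. Not part of the job, to be left alone.
- paint_brush_center (a point): Flat paint brush with yellow bristle ends, 175 mm long, 42 mm wide, about 14 mm thick, loose, lying at the right-hand edge of the work area. The point is close to its middle, half-way up; x along it towards the bristles. To be left alone.

How it is judged:
On the way, in this order (a step that is already met when the one before it is completed fails the run):
1. the dark cheek lies flat over the white bed, let go (x of cheek_dark_center in the frame of glue_board between -0.01 and 0.01 m and y of cheek_dark_center in the frame of glue_board between -0.008 and 0.008 m and z of cheek_dark_center in the frame of glue_board between 0.027 and 0.035 m and angle between the x axis of cheek_dark_center and the x axis of glue_board, either way round below 0.12 rad and angle between the z axis of cheek_dark_center and the z axis of glue_board, either way round below 0.08 rad and linear speed of cheek_dark below 0.02 m/s and contact force between cheek_dark and the fingers below 0.1 N), for 0.2 s.
2. both core blocks lie on the dark cheek, the dark one at the stop end and the pale one at the open end, let go (all of step 1 and x of core_dark_center in the frame of glue_board between 0.0425 and 0.0625 m and y of core_dark_center in the frame of glue_board between -0.008 and 0.008 m and z of core_dark_center in the frame of glue_board between 0.049 and 0.057 m and angle between the x axis of each of core_dark_center, core_pale_center and the x axis of glue_board, either way round below 0.12 rad and angle between the z axis of each of core_dark_center, core_pale_center and the z axis of glue_board, either way round below 0.08 rad and linear speed of each of core_dark, core_pale below 0.02 m/s and contact force between each of core_dark, core_pale and the fingers below 0.1 N and x of core_pale_center in the frame of glue_board between -0.0625 and -0.0425 m and y of core_pale_center in the frame of glue_board between -0.008 and 0.008 m and z of core_pale_center in the frame of glue_board between 0.049 and 0.057 m), for 0.2 s.
3. the pale cheek lies on both core blocks, let go (all of step 2 and x of cheek_pale_center in the frame of glue_board between -0.01 and 0.01 m and y of cheek_pale_center in the frame of glue_board between -0.008 and 0.008 m and z of cheek_pale_center in the frame of glue_board between 0.071 and 0.079 m and angle between the x axis of cheek_pale_center and the x axis of glue_board, either way round below 0.12 rad and angle between the z axis of cheek_pale_center and the z axis of glue_board, either way round below 0.08 rad and linear speed of cheek_pale below 0.02 m/s and contact force between cheek_pale and the fingers below 0.1 N), for 0.2 s.
At the end, for the whole second after the job is handed in: All four parts at rest and let go in their places on the glue-up board: each centre within 10 mm along the bed, 8 mm across it and 4 mm in height, length within 0.12 rad of the bed's direction (either way round), lying flat within 0.08 rad (all of step 3); the robot touches nothing.
It fails at once if the glue bottle is shifted by more than 25 mm (distance of glue_bottle_center from where it was at the start of the episode above 0.025 m).
It fails at once if the yellow offcut is shifted by more than 25 mm (distance of offcut_center from where it was at the start of the episode above 0.025 m).
It fails at once if the paint brush is shifted by more than 25 mm (distance of paint_brush_center from where it was at the start of the episode above 0.025 m).
It fails at once if the glue bottle is knocked over (tilted more than about 30 degrees) (angle between glue_bottle_center's own z axis and vertical above 0.5 rad).
It fails at once if a wooden part is dropped: let go from more than about 25 mm, so that it falls faster than 0.7 m/s with no finger touching it ((linear speed of cheek_dark above 0.7 m/s and contact force between cheek_dark and the fingers below 0.05 N) or (linear speed of cheek_pale above 0.7 m/s and contact force between cheek_pale and the fingers below 0.05 N) or (linear speed of core_dark above 0.7 m/s and contact force between core_dark and the fingers below 0.05 N) or (linear speed of core_pale above 0.7 m/s and contact force between core_pale and the fingers below 0.05 N)).
It also fails if it takes over 96 s, if anything falls off the work surface, if the arm or the gripper's body presses on something with over 40 N, if the wrist force passes 120 N, or if a joint passes its speed limit or range.

## Robot

A 7-joint arm with a two-finger parallel gripper is mounted at the origin on the work surface. World frame = base frame: x ahead of the robot, y to its left, z up, the work surface at z = 0. Lengths are in m, angles in rad, forces in N, time in s.
With the tool pointing down it reaches from about 0.35 to 0.775 m from the base axis. Payload 3.1 kg.
Tool frame: the origin (TCP) lies on the centre line of the jaws, within the pads' length; the fingertips stand nose_length ahead of it and the grasp point (between the pads) lies 5 mm behind it (nose_length is the distance from the TCP to the fingertips, in m); z points along the fingers, y is the line along which they close (so a half turn about z gives the same grasp; the last joint's range is limited). The gripper opens to 85 mm and grips with 20 to 120 N. Pads are 22 mm wide; open, the fingers measure 114 mm over their backs; the gripper's body (76 mm by 85 mm) begins 54 mm behind the grasp point. The pads swing forward as they close: fully open they stand 13 mm farther back than shut.
Start: joints at [1.201, 0.311, 0.014, 1.512, -0.004, 1.319, -0.027], TCP at [0.177, -0.521, 0.245] pointing down, gripper open.
Joint ranges: [-2.7, 2.7], [-0.3, 1.91], [-1.27, 1.3], [0.12, 2.57], [-1.44, 4.58], [0.2, 2.03], [-3.05, 3.05]. Speed limits (rad/s): [2.79, 2.79, 3.14, 3.14, 3.14, 3.14, 3.14].

## Interface

Orientations are given as a 3x3 rotation matrix whose columns are the frame's x, y, z axes.
In Python, from workcell import * gives the robot as it stands.
- The arm moves only by the tool send_rows, never from a script. Its argument "targets" is a list of rows, each a list of 2 entries, a list of its own where there are three numbers: the shift along the tool's x, y, z in mm, then the turn, a rotation vector about the tool's x, y, z in degrees. A call has 1 to 12 rows; each row is the pose to reach, as a shift and turn from the pose commanded when the call began, along the tool's axes at that moment; what a row does not reach only later rows make up. A row lasts 1/8 s, in which the tool goes at most 62.5 mm and 10.7 degrees, less where a joint would pass 70% of its speed; a pose out of reach is approached as far as the arm can. A call with a gripper value outside its range is refused whole. "claw" is the finger opening in mm, from 0 to 85.4, set as the call begins (left out, the last holds). The fingers move at their own pace and stop on an object; "newtons" is the grip in N (left out, the last holds). Time passes only in rows, so rows that repeat a pose let the fingers close. It gives the time, the measured TCP pose, the force, the opening and the grip force at its end, in the units of the state.
- observe(): the state, without advancing time (a new reading comes with each control period).
- capture(name): name is "scene" or "top"; returns the picture (384x512x3 uint8, red, green, blue); there is no depth.
- camera_params(name): a dict with "fx", "fy", "cx", "cy" (pixels), "xyz" and "attitude" of the camera in the world. Camera axes: x right, y down, z forward; pixel columns grow to the right and rows downward; lengths in m; the calibration is good to about 2 mm. A picture is of the moment at which its call begins. camera_params takes no time and is no camera call.
- job_done(): hands the job in; it is judged then, once.
The state is a dict: "t": time; "q": joint angles; "qvel": joint speeds; "joint_torque": joint torques, N m; "position": TCP position; "ee_rot": TCP orientation; "force": force on the tool from outside, world axes, zero at the start; "wrist_torque": the same for the moment, N m; "width": finger opening in m; "finger_force": force on a finger pad.
Only numpy, scipy, OpenCV 4.12 (cv2) and the standard library are available. Lean on these libraries where they do the work, as an engineer would, in place of code of your own. Each camera call takes 0.05 s, during which the arm holds its last target. There are 200 camera calls.

## Working session

There is one attempt and no reset: what is moved stays moved. The work goes in short steps, Python scripts to look and compute and a tool call to move; the robot and the scene stay as the last step left them, time stands still between calls to the robot, and variables do not carry over. Pictures are saved under pics/ and viewed, at most 14 in all, crops included, and the job is handed in when it is done.

Besides the shell and the picture viewer there is one more tool, called after ">>>" in YAML: its name, and indented under it one key for each argument. send_rows: Moves the arm, as the interface text tells. Its arguments: {"type":"object","properties":{"targets":{"type":"array"},"claw":{"type":"number"},"newtons":{"type":"number"}},"required":["targets"]}

```bash
mkdir -p pics; ls; python3 - <<'E'
from workcell import *
import cv2, numpy as np
for n in("scene","top"):
    im=capture(n); np.save(f"pics/{n}0.npy",im); cv2.imwrite(f"pics/{n}0.png",cv2.resize(im[:,:,::-1],(800,600)))
    print(camera_params(n))
s=observe(); print({k:np.round(v,3).tolist() for k,v in s.items()})
E
```

```text
pics
{'fx': 396.7829192799306, 'fy': 396.7829192799306, 'cx': 258.54019417042883, 'cy': 189.33175822134373, 'xyz': array([1.48291563, 0.30302909, 0.7858189 ]), 'attitude': array([[-0.35971275,  0.53531844, -0.76422569],
       [ 0.93306012,  0.20430579, -0.29607088],
       [-0.00235647, -0.81956898, -0.57297568]])}
{'fx': 365.7346198707799, 'fy': 365.7346198707799, 'cx': 259.69926666281106, 'cy': 196.20589156892217, 'xyz': array([ 0.34049924, -0.05404836,  1.14940846]), 'attitude': array([[ 0.0979975 , -0.97492315,  0.19980326],
       [-0.99518382, -0.09648118,  0.01733604],
       [ 0.00237595, -0.20053986, -0.97968266]])}
{'t': 0.1, 'q': [1.201, 0.312, 0.014, 1.513, -0.004, 1.319, -0.027], 'qvel': [0.0, -0.001, 0.0, -0.004, -0.001, -0.0, -0.001], 'joint_torque': [0.002, -38.085, 0.147, -23.124, 0.012, 0.008, 0.0], 'position': [0.177, -0.52, 0.244], 'ee_rot': [[0.947, 0.322, -0.001], [0.322, -0.947, 0.002], [-0.0, -0.002, -1.0]], 'force': [0.122, 0.173, 0.889], 'wrist_torque': [-0.008, -0.062, -0.042], 'finger_force': 0.0, 'width': 0.085}
```

View pics/top0.png

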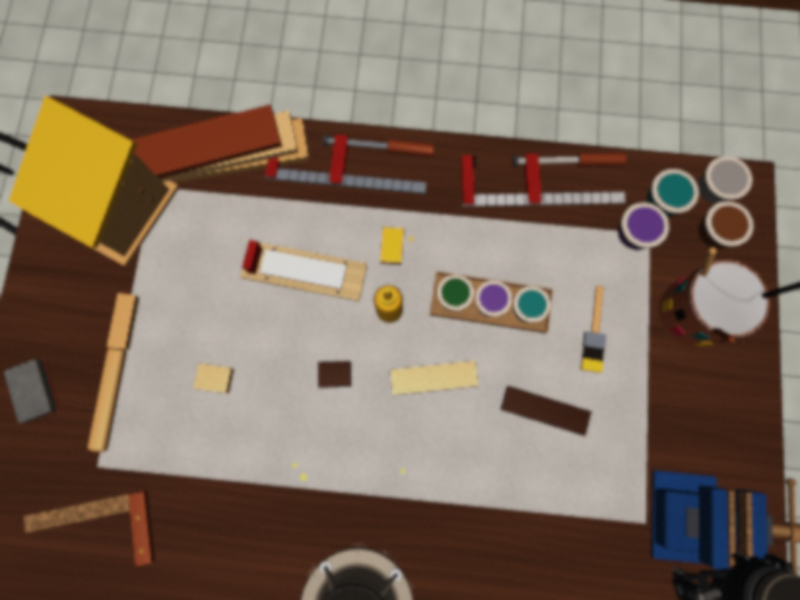

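View pics/scene0.png

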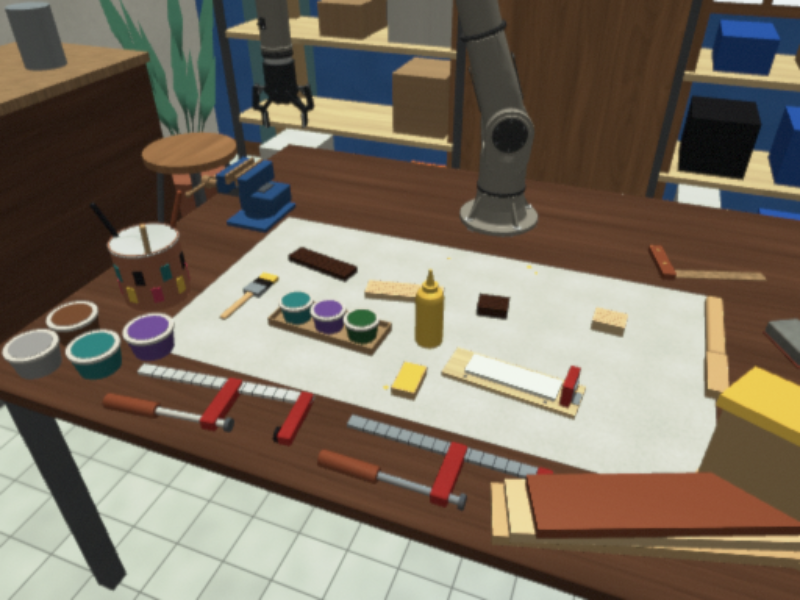

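```bash
cat > h.py <<'E'
from workcell import *
import cv2, numpy as np
def ray(uv,cam,z):
    c=camera_params(cam); uv=np.atleast_2d(uv).astype(float)
    d=np.c_[(uv[:,0]-c["cx"])/c["fx"],(uv[:,1]-c["cy"])/c["fy"],np.ones(len(uv))]@np.array(c["attitude"]).T
    o=np.array(c["xyz"]); return o+d*((z-o[2])/d[:,2])[:,None]
def proj(p,cam):
    c=camera_params(cam); q=(np.atleast_2d(p)-c["xyz"])@np.array(c["attitude"])
    return np.c_[c["fx"]*q[:,0]/q[:,2]+c["cx"],c["fy"]*q[:,1]/q[:,2]+c["cy"]]
def rect(mask,cam,z):
    """largest blob -> (centre xy, long, short, angle of long axis deg) on plane z"""
    m=mask.astype(np.uint8)*255
    cs,_=cv2.findContours(m,cv2.RETR_EXTERNAL,cv2.CHAIN_APPROX_NONE)
    c=max(cs,key=cv2.contourArea).reshape(-1,2)
    p=ray(c,cam,z)[:,:2]
    (x,y),(w,h),a=cv2.minAreaRect((p*1000).astype(np.float32))
    b=cv2.boxPoints(((x,y),(w,h),a)); e=[b[1]-b[0],b[2]-b[1]]; e=max(e,key=np.linalg.norm)
    an=np.degrees(np.arctan2(e[1],e[0])); an=(an+90)%180-90
    return np.round([x,y,max(w,h),min(w,h),an],1), c.mean(0).round(0)
def box(hsv,x0,x1,y0,y1,lo,hi,s=1.5625):
    m=np.zeros(hsv.shape[:2],bool); sl=np.s_[int(y0/s):int(y1/s),int(x0/s):int(x1/s)]
    m[sl]=cv2.inRange(hsv,np.array(lo),np.array(hi))[sl]>0; return m
E
python3 - <<'E'
from h import *
im=np.load("pics/top0.npy"); hsv=cv2.cvtColor(im,cv2.COLOR_RGB2HSV)
for n,u,v in[("cloth",300,420),("dc",546,410),("pc",434,377),("dk",335,374),("pk",213,378),("bed",303,269),("ply",355,280),("stop",252,256),("tray",470,322),("off",392,245)]:
    print(n,hsv[int(v/1.5625),int(u/1.5625)])
L=[("dc",480,610,370,450,(0,0,0),(180,255,110),.009),("pc",375,495,345,410,(10,50,120),(40,255,255),.009),
("dk",300,370,345,405,(0,0,0),(180,255,110),.013),("pk",180,250,350,405,(10,50,120),(40,255,255),.013),
("bed",255,352,240,300,(0,0,190),(180,45,255),.022),("stop",235,265,230,280,(0,150,40),(8,255,255),.06),("stop2",235,265,230,280,(172,150,40),(180,255,255),.06),("off",370,410,220,270,(20,150,100),(40,255,255),.02),
("bottle",365,410,275,330,(10,120,60),(40,255,255),.08),("brush",570,615,280,380,(0,80,0),(40,255,255),.007),("tray",425,560,265,340,(0,60,40),(180,255,255),.012)]
for n,a,b,c,d,lo,hi,z in L:
    try: print(n,*rect(box(hsv,a,b,c,d,lo,hi),"top",z))
    except Exception as e: print(n,e)
E
```

```text
cloth [ 17  20 180]
dc [  9 160  59]
pc [ 22  98 214]
dk [  9 145  67]
pk [ 20 107 212]
bed [ 18   6 216]
ply [ 18 108 198]
stop [  1 220 131]
tray [ 14  34 156]
off [ 24 211 214]
dc [ 394.  -326.7  171.6   49.4   78.3] [349. 262.]
pc [ 436.3 -102.4  172.5   52.9  -78.1] [277. 241.]
dk [423.7  93.5  62.1  49.5 -82.6] [214. 239.]
pk [392.2 333.   72.   53.7  88.4] [136. 242.]
bed [629.  184.4 169.1  50.   84.4] [193. 172.]
stop [634.  279.1  58.6  24.4  -4.8] [161. 164.]
stop2 max() iterable argument is empty
off [697.8   8.4  71.8  39.7   1.8] [250. 157.]
bottle [5.621e+02 4.000e-01 6.720e+01 4.800e+01 5.700e+00] [248. 194.]
brush [ 499.8 -414.7   43.3   40.6    1.7] [379. 232.]
tray [ 600.6 -204.6  242.2   93.2   86.6] [310. 194.]
```

```bash
cat >> h.py <<'E'
from scipy.spatial.transform import Rotation as Ro
def go(x,y,z,psi):
    """tool-frame shift (mm) and turn (deg) from the measured pose to TCP x,y,z mm, tool x at world yaw psi, pointing straight down"""
    s=observe(); R=np.array(s["ee_rot"]); c,n=np.cos(np.radians(psi)),np.sin(np.radians(psi))
    T=np.array([[c,n,0],[n,-c,0],[0,0,-1.]])
    print("go",np.round(R.T@(np.array([x,y,z])-1000*np.array(s["position"])),1).tolist(),
      np.round(Ro.from_matrix(R.T@T).as_rotvec(degrees=True),2).tolist(),
      "| t",round(s["t"],2),"pos",np.round(1000*np.array(s["position"]),1).tolist(),"psi",round(np.degrees(np.arctan2(R[1,0],R[0,0])),1),"w",round(s["width"]*1000,1),"ff",np.round(s["finger_force"],1),"F",np.round(s["force"],1).tolist())
E
python3 -c "
from h import *
import workcell; print([k for k in dir(workcell) if k[0]!='_'])
go(394,-327,90,78.3)"
```

```text
['MotionError', 'camera_params', 'capture', 'job_done', 'nose_length', 'observe']
go [267.7, -112.6, 154.5] [-0.11, -0.06, -59.52] | t 0.1 pos [176.9, -520.1, 244.3] psi 18.8 w 85.3 ff 0.0 F [0.1, 0.2, 0.9]
```

>>> send_rows:
  targets:
    - [[45,-19,26],[0,0,-10]]
    - [[90,-38,52],[0,0,-20]]
    - [[135,-57,78],[0,0,-30]]
    - [[180,-76,104],[0,0,-40]]
    - [[225,-95,130],[0,0,-50]]
    - [[268,-113,154],[0,0,-59.5]]
    - [[268,-113,154],[0,0,-59.5]]
    - [[268,-113,154],[0,0,-59.5]]
  claw: 76
  newtons: 40

```text
t: 1.1
position: [0.3938, -0.3279, 0.091]
ee_rot: [[0.204, 0.979, -0.001], [0.979, -0.204, -0.0], [-0.0, -0.001, -1.0]]
force: [0.0, -0.9, 1.0]
width: 0.0761
finger_force: 0.0
```

```bash
python3 -c "
from h import *
print(nose_length if not callable(nose_length) else nose_length())
go(394,-327,20,78.3)
im=capture('top');cv2.imwrite('pics/t1.png',cv2.resize(im[190:330,260:420,::-1],(800,600)))"
```

```text
0.014
go [1.0, 0.1, 71.0] [-0.07, 0.02, -0.07] | t 1.1 pos [393.8, -327.9, 91.0] psi 78.2 w 76.1 ff 0.0 F [0.0, -0.9, 1.0]
```

View pics/t1.png

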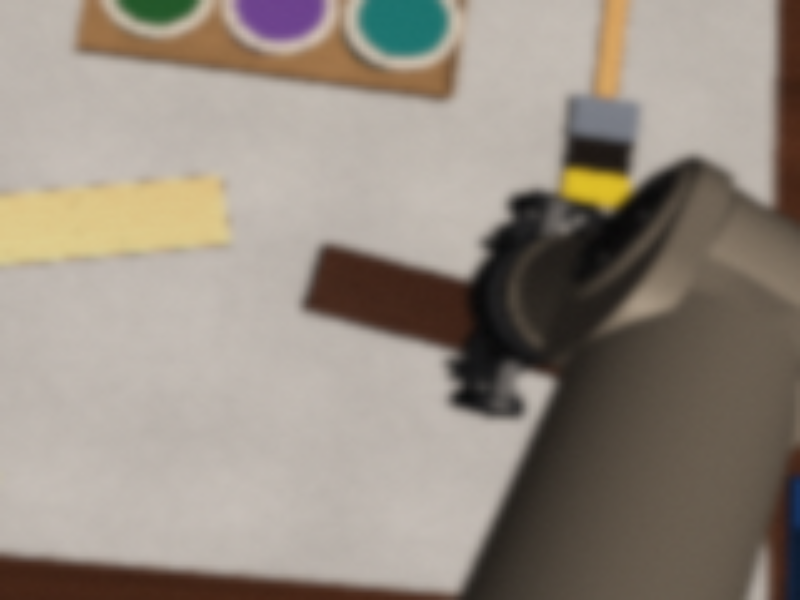

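>>> send_rows:
  targets:
    - [[0,0,25],[0,0,0]]
    - [[1,0,50],[0,0,0]]
    - [[1,0,66],[0,0,0]]
    - [[1,0,74],[0,0,0]]
    - [[1,0,74],[0,0,0]]
    - [[1,0,74],[0,0,0]]

```text
t: 1.9
position: [0.3953, -0.3271, 0.0181]
ee_rot: [[0.203, 0.979, 0.001], [0.979, -0.203, -0.001], [-0.001, 0.002, -1.0]]
force: [0.7, -0.1, 0.2]
width: 0.0763
finger_force: 0.0
```

>>> send_rows:
  targets:
    - [[0,0,0],[0,0,0]]
    - [[0,0,0],[0,0,0]]
    - [[0,0,0],[0,0,0]]
    - [[0,0,0],[0,0,0]]
    - [[0,0,0],[0,0,0]]
    - [[0,0,0],[0,0,0]]
  claw: 40
  newtons: 50

```text
t: 2.65
position: [0.3954, -0.3269, 0.0182]
ee_rot: [[0.203, 0.979, 0.001], [0.979, -0.203, -0.001], [-0.001, 0.002, -1.0]]
force: [-0.2, 1.1, 6.3]
width: 0.0487
finger_force: 53.6
```

>>> send_rows:
  targets:
    - [[0,0,-15],[0,0,0]]
    - [[0,0,-50],[0,0,0]]
    - [[0,0,-90],[0,0,0]]
    - [[0,0,-110],[0,0,0]]
    - [[0,0,-110],[0,0,0]]

```text
t: 3.28
position: [0.3957, -0.3272, 0.1293]
ee_rot: [[0.203, 0.979, 0.003], [0.979, -0.203, -0.003], [-0.002, 0.004, -1.0]]
force: [0.2, 0.3, -2.3]
width: 0.0483
finger_force: 52.9
```

```bash
python3 -c "
from h import *
go(420,184,128,84.4)"
```

```text
go [505.5, -80.0, -0.1] [0.21, 0.13, -6.12] | t 3.27 pos [395.7, -327.2, 129.3] psi 78.3 w 48.3 ff 52.9 F [0.2, 0.3, -2.3]
```

>>> send_rows:
  targets:
    - [[30,-5,0],[0,0,-1]]
    - [[80,-13,0],[0,0,-1.5]]
    - [[135,-21,0],[0,0,-2]]
    - [[190,-30,0],[0,0,-3]]
    - [[245,-39,0],[0,0,-4]]
    - [[300,-47,0],[0,0,-5]]
    - [[355,-56,0],[0,0,-6]]
    - [[410,-65,0],[0,0,-6]]
    - [[460,-73,0],[0,0,-6]]
    - [[495,-78,0],[0.2,0.1,-6]]
    - [[505.5,-80,0],[0.2,0.1,-6.1]]
    - [[505.5,-80,0],[0.2,0.1,-6.1]]

```text
t: 4.78
position: [0.4181, 0.1843, 0.1263]
ee_rot: [[0.097, 0.995, -0.005], [0.995, -0.097, 0.001], [0.001, -0.005, -1.0]]
force: [0.5, -0.4, -1.5]
width: 0.0487
finger_force: 52.9
```

```bash
python3 -c "
from h import *
go(629,184.4,80,84.4)"
```

```text
go [20.5, 210.1, 45.2] [-0.31, -0.03, 0.05] | t 4.78 pos [418.1, 184.3, 126.3] psi 84.4 w 48.7 ff 52.9 F [0.5, -0.4, -1.5]
```

>>> send_rows:
  targets:
    - [[3,30,0],[0,0,0]]
    - [[8,80,5],[0,0,0]]
    - [[13,130,15],[-0.2,0,0]]
    - [[17,175,25],[-0.3,0,0]]
    - [[20,203,38],[-0.3,0,0]]
    - [[20.5,210,45],[-0.3,0,0]]
    - [[20.5,210,45],[-0.3,0,0]]
    - [[20.5,210,45],[-0.3,0,0]]

```text
t: 5.78
position: [0.6287, 0.1846, 0.0821]
ee_rot: [[0.097, 0.995, 0.001], [0.995, -0.097, 0.001], [0.002, 0.001, -1.0]]
force: [0.6, -0.0, -1.3]
width: 0.0489
finger_force: 52.9
```

```bash
python3 -c "
from h import *
go(629,184.4,42,84.4)
im=capture('scene');cv2.imwrite('pics/s1.png',cv2.resize(im[170:290,240:400,::-1],(800,600)))"
```

```text
go [-0.3, 0.3, 40.1] [0.07, -0.09, 0.02] | t 5.78 pos [628.7, 184.6, 82.1] psi 84.4 w 48.9 ff 52.9 F [0.6, -0.0, -1.3]
```

View pics/s1.png

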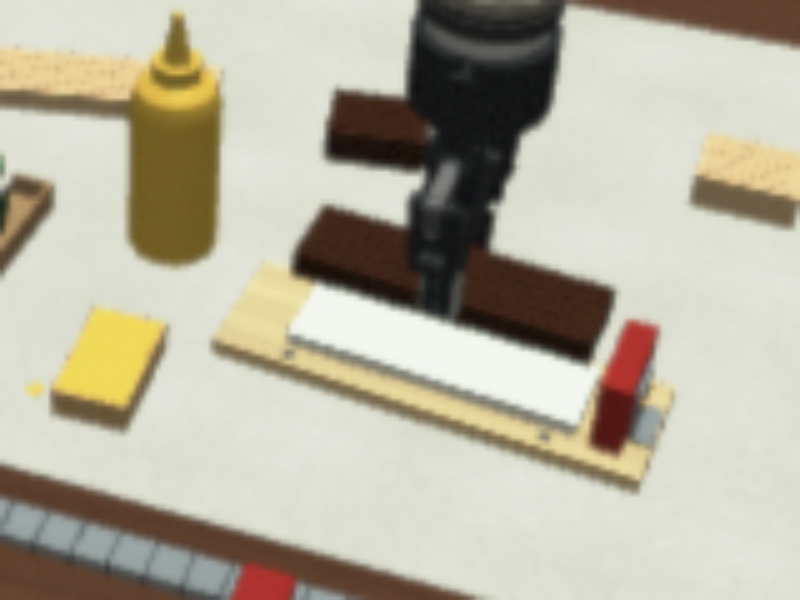

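>>> send_rows:
  targets:
    - [[0,0,15],[0,0,0]]
    - [[0,0,30],[0,0,0]]
    - [[0,0,37],[0,0,0]]
    - [[0,0,40],[0,0,0]]
    - [[0,0,42],[0,0,0]]
    - [[0,0,42],[0,0,0]]
    - [[0,0,42],[0,0,0]]

```text
t: 6.7
position: [0.6301, 0.185, 0.0403]
ee_rot: [[0.098, 0.995, 0.003], [0.995, -0.098, 0.002], [0.002, 0.003, -1.0]]
force: [-1.5, -0.8, 3.8]
width: 0.0486
finger_force: 53.3
```

Contact. Release slightly wide and lift, then look.

>>> send_rows:
  targets:
    - [[0,0,0],[0,0,0]]
    - [[0,0,0],[0,0,0]]
    - [[0,0,0],[0,0,0]]
    - [[0,0,0],[0,0,0]]
    - [[0,0,-20],[0,0,0]]
    - [[0,0,-60],[0,0,0]]
    - [[0,0,-90],[0,0,0]]
    - [[0,-40,-90],[0,0,0]]
    - [[0,-95,-90],[0,0,0]]
    - [[0,-150,-80],[0,0,0]]
    - [[0,-200,-60],[0,0,0]]
    - [[0,-200,-60],[0,0,0]]
  claw: 76

```text
t: 8.2
position: [0.4234, 0.2035, 0.0978]
ee_rot: [[0.091, 0.996, -0.005], [0.996, -0.091, -0.003], [-0.004, -0.005, -1.0]]
force: [0.8, 0.9, 0.2]
width: 0.0759
finger_force: 0.0
```

```bash
python3 - <<'E'
from h import *
im=capture('top');hsv=cv2.cvtColor(im,cv2.COLOR_RGB2HSV)
cv2.imwrite('pics/t2.png',cv2.resize(im[140:260,110:270,::-1],(800,600)))
print("dc",*rect(box(hsv,250,360,235,305,(0,0,0),(180,200,110)),"top",.031))
print("dk",*rect(box(hsv,300,370,345,405,(0,0,0),(180,255,110)),"top",.013))
go(423.7,93.5,100,97.4)
E
```

```text
dc [632.7 192.1 185.6  60.1  85.8] [189. 170.]
dk [422.9  93.5  61.9  46.7 -82.6] [214. 239.]
go [-110.6, 6.0, -0.5] [0.06, 0.02, -12.8] | t 8.25 pos [428.2, 204.2, 99.5] psi 84.6 w 76.2 ff 0.0 F [0.2, 0.7, 0.9]
```

View pics/t2.png

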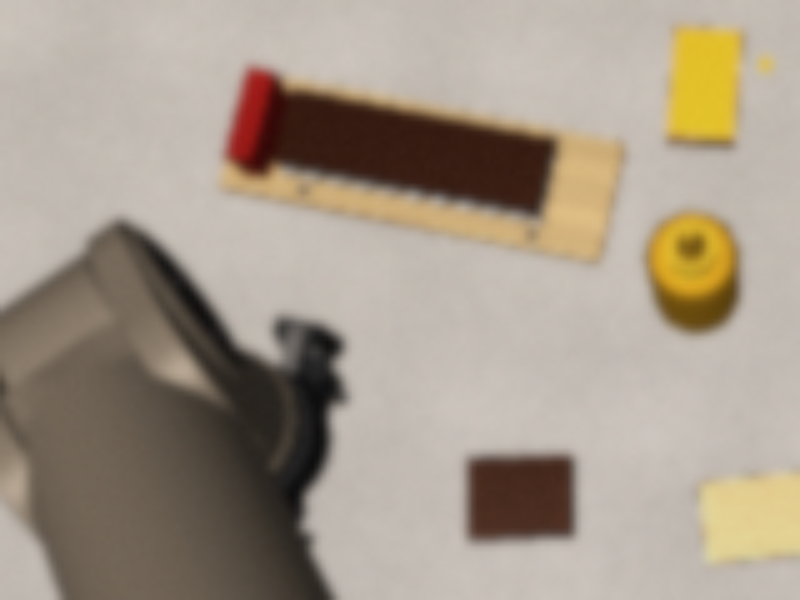

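```bash
python3 - <<'E'
from h import *
im=np.load("pics/top0.npy")*0+capture('top');hsv=cv2.cvtColor(im,cv2.COLOR_RGB2HSV)
m=box(hsv,250,360,235,305,(4,0,0),(20,205,90)); m=cv2.morphologyEx(m.astype(np.uint8),cv2.MORPH_OPEN,np.ones((5,5)))>0
print("dc",*rect(m,"top",.031))
s=proj([[629,184.4,22]],"top") if 0 else None
# ply base outline before: centre line across, plane z=.012
im0=np.load("pics/top0.npy");h0=cv2.cvtColor(im0,cv2.COLOR_RGB2HSV)
m=box(h0,230,375,235,310,(8,60,90),(30,255,255)); print("ply",*rect(m,"top",.012))
ims=np.load("pics/scene0.npy");hs=cv2.cvtColor(ims,cv2.COLOR_RGB2HSV)
m=box(hs,455,570,345,410,(0,0,200),(180,40,255)); print("bed scene",*rect(m,"scene",.022))
for n,a,b,c,d in (("pk",585,640,295,345),):
  print(n,*rect(box(hs,a,b,c,d,(8,60,60),(40,255,255)),"scene",.013))
print("dk",*rect(box(hs,465,520,280,325,(0,60,0),(180,255,90)),"scene",.013))
E
```

```text
dc [631.8 187.1 173.6  48.   84.3] [192. 170.]
ply [628.5 183.5 250.5  82.   84.3] [194. 173.]
bed scene [609.4 185.4 218.4 145.5 -69.1] [329. 231.]
pk [384.7 328.2  79.6  65.   -3.1] [390. 205.]
dk [417.2  91.4  72.6  61.3   8.7] [315. 195.]
```

>>> send_rows:
  targets:
    - [[-30,2,0],[0,0,-6]]
    - [[-75,4,5],[0,0,-12.8]]
    - [[-107,6,20],[0,0,-12.8]]
    - [[-110.5,6,40],[0,0,-12.8]]
    - [[-110.5,6,65],[0,0,-12.8]]
    - [[-110.5,6,78],[0,0,-12.8]]
    - [[-110.5,6,81],[0,0,-12.8]]
    - [[-110.5,6,81],[0,0,-12.8]]
    - [[-110.5,6,81],[0,0,-12.8]]

```text
t: 9.43
position: [0.4269, 0.0942, 0.0188]
ee_rot: [[-0.125, 0.992, 0.004], [0.992, 0.125, 0.002], [0.002, 0.004, -1.0]]
force: [-0.2, -0.5, 0.9]
width: 0.0762
finger_force: 0.0
```

>>> send_rows:
  targets:
    - [[0,0,0],[0,0,0]]
    - [[0,0,0],[0,0,0]]
    - [[0,0,0],[0,0,0]]
    - [[0,0,0],[0,0,0]]
    - [[0,0,0],[0,0,0]]
  claw: 40

```text
t: 10.05
position: [0.4266, 0.094, 0.0187]
ee_rot: [[-0.125, 0.992, 0.003], [0.992, 0.125, 0.002], [0.001, 0.003, -1.0]]
force: [-0.2, 0.8, 5.6]
width: 0.0491
finger_force: 52.9
```

```bash
python3 -c "
from h import *
go(424,93.5,120,97.4)"
```

```text
go [-0.0, -2.3, -101.4] [0.19, -0.07, -0.21] | t 10.05 pos [426.6, 94.0, 18.7] psi 97.2 w 49.1 ff 52.9 F [-0.2, 0.8, 5.6]
```

>>> send_rows:
  targets:
    - [[0,0,-15],[0,0,0]]
    - [[0,0,-50],[0,0,0]]
    - [[0,0,-90],[0,0,0]]
    - [[0,0,-110],[0,0,0]]
    - [[0,0,-110],[0,0,0]]

```text
t: 10.68
position: [0.4271, 0.0939, 0.1298]
ee_rot: [[-0.125, 0.992, 0.006], [0.992, 0.125, 0.002], [0.001, 0.007, -1.0]]
force: [0.3, -0.5, -0.1]
width: 0.0493
finger_force: 52.2
```

```bash
python3 -c "
from h import *
go(634.6,237.2,105,84.4)"
```

```text
go [116.2, 223.6, 26.4] [0.37, -0.1, 12.77] | t 10.68 pos [427.1, 93.9, 129.8] psi 97.2 w 49.3 ff 52.2 F [0.3, -0.5, -0.1]
```

>>> send_rows:
  targets:
    - [[30,20,0],[0,0,4]]
    - [[65,60,0],[0,0,8]]
    - [[95,110,5],[0.3,0,12]]
    - [[110,160,12],[0.3,0,12.8]]
    - [[116,205,20],[0.3,0,12.8]]
    - [[116,222,26],[0.3,0,12.8]]
    - [[116,223.5,26],[0.3,0,12.8]]
    - [[116,223.5,26],[0.3,0,12.8]]

```text
t: 11.68
position: [0.6318, 0.2367, 0.1018]
ee_rot: [[0.097, 0.995, -0.006], [0.995, -0.097, 0.001], [0.0, -0.006, -1.0]]
force: [0.1, -0.3, -0.2]
width: 0.0488
finger_force: 52.2
```

```bash
python3 -c "
from h import *
go(634.6,237.2,60,84.4)"
```

```text
go [0.8, 3.0, 41.8] [-0.32, -0.03, 0.02] | t 11.68 pos [631.8, 236.7, 101.8] psi 84.4 w 48.8 ff 52.2 F [0.1, -0.3, -0.2]
```

>>> send_rows:
  targets:
    - [[0,1,10],[0,0,0]]
    - [[0.5,1,25],[0,0,0]]
    - [[0.5,1,36],[0,0,0]]
    - [[0.5,1,40],[0,0,0]]
    - [[0.5,1,42],[0,0,0]]
    - [[0.5,1,43.5],[0,0,0]]
    - [[0.5,1,43.5],[0,0,0]]

```text
t: 12.55
position: [0.6342, 0.2374, 0.0595]
ee_rot: [[0.098, 0.995, -0.003], [0.995, -0.098, 0.002], [0.002, -0.003, -1.0]]
force: [0.7, 0.8, -0.5]
width: 0.049
finger_force: 52.2
```

>>> send_rows:
  targets:
    - [[0,0,1.5],[0.2,0,0]]
    - [[0,0,1.5],[0.2,0,0]]
    - [[0,0,1.5],[0.2,0,0]]

```text
t: 12.92
position: [0.6345, 0.2375, 0.0589]
ee_rot: [[0.098, 0.995, -0.005], [0.995, -0.098, 0.003], [0.002, -0.005, -1.0]]
force: [-1.3, -0.7, 5.6]
width: 0.0489
finger_force: 52.9
```

>>> send_rows:
  targets:
    - [[0,0,0],[0,0,0]]
    - [[0,0,0],[0,0,0]]
    - [[0,0,0],[0,0,0]]
    - [[0,0,0],[0,0,0]]
    - [[0,0,-20],[0,0,0]]
    - [[0,0,-50],[0,0,0]]
    - [[0,-25,-70],[0,0,0]]
    - [[10,-75,-70],[0,0,0]]
    - [[30,-130,-65],[0,0,0]]
    - [[55,-185,-55],[0,0,-4]]
    - [[70,-235,-45],[0,0,-4]]
    - [[70,-245,-45],[0,0,-4]]
  claw: 76

```text
t: 14.42
position: [0.3926, 0.3336, 0.1057]
ee_rot: [[0.02, 1.0, -0.008], [1.0, -0.02, 0.003], [0.003, -0.008, -1.0]]
force: [-0.9, -0.5, 0.6]
width: 0.0761
finger_force: 0.0
```

```bash
python3 - <<'E'
from h import *
go(392.2,333,19,88.4)
im=capture('scene');cv2.imwrite('pics/s2.png',cv2.resize(im[150:290,240:430,::-1],(800,590)))
E
```

```text
go [-0.8, 0.3, 86.7] [-0.44, -0.16, 0.47] | t 14.43 pos [392.6, 333.6, 105.7] psi 88.9 w 76.1 ff 0.0 F [-0.9, -0.5, 0.6]
```

View pics/s2.png

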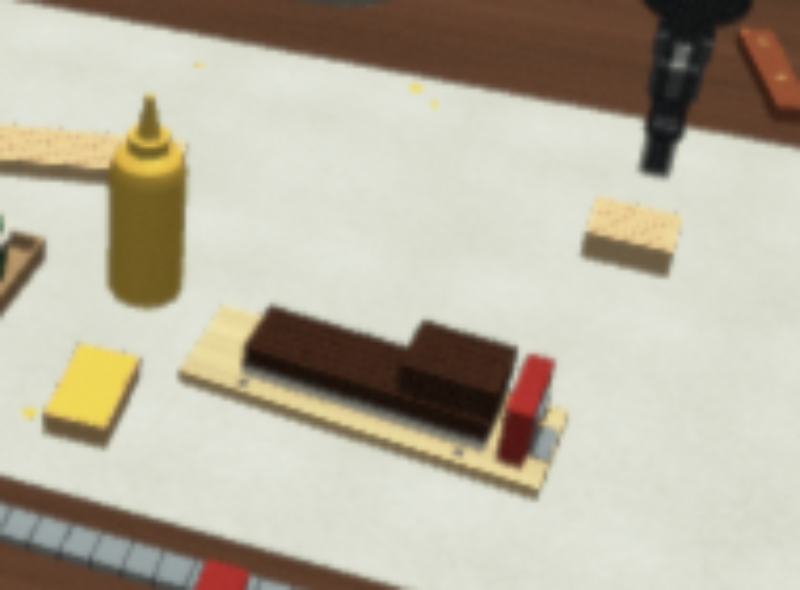

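>>> send_rows:
  targets:
    - [[0,0,20],[-0.4,0,0.4]]
    - [[-0.5,0,50],[-0.4,0,0.4]]
    - [[-0.5,0,75],[-0.4,0,0.4]]
    - [[-0.5,0,85],[-0.4,0,0.4]]
    - [[-0.5,0,87],[-0.4,0,0.4]]
    - [[-0.5,0,87],[-0.4,0,0.4]]

```text
t: 15.22
position: [0.3978, 0.3309, 0.0184]
ee_rot: [[0.036, 0.999, 0.002], [0.999, -0.036, 0.003], [0.003, 0.002, -1.0]]
force: [-0.7, -0.0, 0.1]
width: 0.0762
finger_force: 0.0
```

>>> send_rows:
  targets:
    - [[0,0,0],[0,0,0]]
    - [[0,0,0],[0,0,0]]
    - [[0,0,0],[0,0,0]]
    - [[0,0,0],[0,0,0]]
    - [[0,0,0],[0,0,0]]
  claw: 40

```text
t: 15.85
position: [0.3974, 0.3312, 0.0185]
ee_rot: [[0.035, 0.999, 0.002], [0.999, -0.035, 0.003], [0.003, 0.002, -1.0]]
force: [-0.4, -0.6, 5.5]
width: 0.0489
finger_force: 54.0
```

>>> send_rows:
  targets:
    - [[0,0,-15],[0,0,0]]
    - [[0,0,-50],[0,0,0]]
    - [[0,0,-90],[0,0,0]]
    - [[0,0,-110],[0,0,0]]
    - [[0,0,-110],[0,0,0]]

```text
t: 16.48
position: [0.3976, 0.3311, 0.1295]
ee_rot: [[0.035, 0.999, 0.004], [0.999, -0.035, 0.004], [0.004, 0.004, -1.0]]
force: [-0.7, -0.3, -0.9]
width: 0.0489
finger_force: 53.3
```

```bash
python3 -c "
from h import *
go(540,132.7,128,84.4)
im=capture('top');hsv=cv2.cvtColor(im,cv2.COLOR_RGB2HSV)
cv2.imwrite('pics/t3.png',cv2.resize(im[140:280,90:270,::-1],(800,600)))
m=box(hsv,250,360,235,305,(4,0,0),(20,205,90)); m=cv2.morphologyEx(m.astype(np.uint8),cv2.MORPH_OPEN,np.ones((5,5)))>0
print('dc',*rect(m,'top',.031))
"
```

```text
go [-193.3, 149.3, 1.2] [0.2, -0.25, 3.58] | t 16.48 pos [397.6, 331.1, 129.5] psi 88.0 w 48.9 ff 53.3 F [-0.7, -0.3, -0.9]
dc [635.2 190.7 181.6  54.3  84.1] [191. 169.]
```

View pics/t3.png

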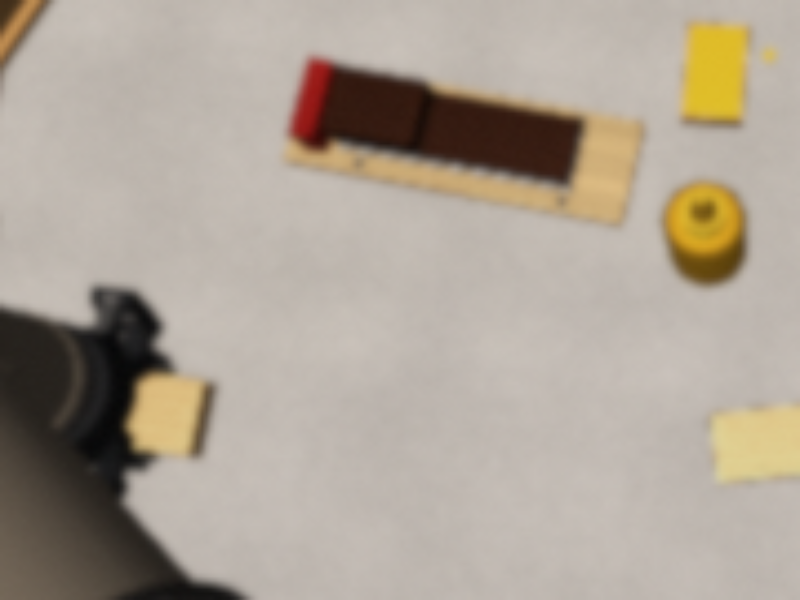

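```bash
python3 -c "
from h import *
go(624.2,131,107,84.4)"
```

```text
go [-191.0, 234.2, 20.8] [0.07, -0.12, 3.58] | t 16.52 pos [396.9, 330.1, 127.9] psi 88.0 w 49.0 ff 53.3 F [-0.9, -0.4, -1.4]
```

>>> send_rows:
  targets:
    - [[-20,22,0],[0,0,1]]
    - [[-50,58,0],[0,0,2]]
    - [[-85,100,0],[0,0,3]]
    - [[-120,142,2],[0,0,3.6]]
    - [[-153,184,8],[0,0,3.6]]
    - [[-178,217,16],[0,0,3.6]]
    - [[-190,233,20],[0,-0.1,3.6]]
    - [[-191,234,20],[0,-0.1,3.6]]
    - [[-191,234,20],[0,-0.1,3.6]]

```text
t: 17.65
position: [0.6221, 0.1339, 0.1072]
ee_rot: [[0.094, 0.996, -0.002], [0.996, -0.094, 0.002], [0.002, -0.002, -1.0]]
force: [0.6, -0.4, -0.4]
width: 0.0487
finger_force: 53.3
```

```bash
python3 -c "
from h import *
go(624.2,131,60,84.4)"
```

```text
go [-2.8, 2.4, 47.2] [-0.1, -0.09, 0.18] | t 17.65 pos [622.1, 133.9, 107.2] psi 84.6 w 48.7 ff 53.3 F [0.6, -0.4, -0.4]
```

>>> send_rows:
  targets:
    - [[-1,1,12],[0,0,0.2]]
    - [[-1,1,28],[0,0,0.2]]
    - [[-1,1,40],[0,0,0.2]]
    - [[-1,1,44],[0,0,0.2]]
    - [[-1,1,44],[0,0,0.2]]
    - [[-1,1,44],[0,0,0.2]]

```text
t: 18.4
position: [0.6252, 0.1303, 0.0637]
ee_rot: [[0.101, 0.995, 0.001], [0.995, -0.101, 0.0], [0.001, 0.001, -1.0]]
force: [0.3, -0.4, 0.2]
width: 0.0489
finger_force: 53.3
```

```bash
python3 -c "
from h import *
go(624.2,131,58,84.4)"
```

```text
go [0.6, -1.1, 5.7] [0.07, -0.03, -0.22] | t 18.4 pos [625.2, 130.3, 63.7] psi 84.2 w 48.9 ff 53.3 F [0.3, -0.4, 0.2]
```

>>> send_rows:
  targets:
    - [[0.5,-0.5,2],[0,0,0]]
    - [[0.5,-0.5,4],[0,0,0]]
    - [[0.5,-0.5,6],[0,0,0]]
    - [[0.5,-0.5,6],[0,0,0]]
    - [[0.5,-0.5,6],[0,0,0]]

```text
t: 19.02
position: [0.6245, 0.1307, 0.0586]
ee_rot: [[0.101, 0.995, 0.001], [0.995, -0.101, -0.0], [-0.0, 0.001, -1.0]]
force: [-2.9, -0.5, 5.4]
width: 0.049
finger_force: 54.0
```

>>> send_rows:
  targets:
    - [[0,0,0],[0,0,0]]
    - [[0,0,0],[0,0,0]]
    - [[0,0,0],[0,0,0]]
    - [[0,0,0],[0,0,0]]
    - [[0,0,-20],[0,0,0]]
    - [[0,0,-50],[0,0,0]]
    - [[0,-25,-70],[0,0,0]]
    - [[0,-75,-70],[0,0,0]]
    - [[0,-130,-70],[0,0,0]]
    - [[0,-180,-65],[0,0,0]]
    - [[0,-210,-60],[0,0,0]]
    - [[0,-210,-60],[0,0,0]]
  claw: 76

```text
t: 20.52
position: [0.4133, 0.1524, 0.1181]
ee_rot: [[0.098, 0.995, 0.001], [0.995, -0.098, -0.002], [-0.002, 0.001, -1.0]]
force: [1.2, -0.2, -0.4]
width: 0.0759
finger_force: 0.0
```

```bash
python3 - <<'E'
from h import *
go(436.3,-102.4,100,101.9)
im=capture('scene');cv2.imwrite('pics/s3.png',cv2.resize(im[170:280,260:410,::-1],(800,587)))
im=capture('top');hsv=cv2.cvtColor(im,cv2.COLOR_RGB2HSV)
print("pc",*rect(box(hsv,375,495,345,410,(10,50,120),(40,255,255)),"top",.009))
E
```

```text
go [-251.3, 47.8, 18.5] [0.03, 0.1, -17.52] | t 20.52 pos [413.3, 152.4, 118.1] psi 84.4 w 75.9 ff 0.0 F [1.2, -0.2, -0.4]
pc [ 436.5 -102.4  172.5   52.8  -78.3] [277. 241.]
```

View pics/s3.png

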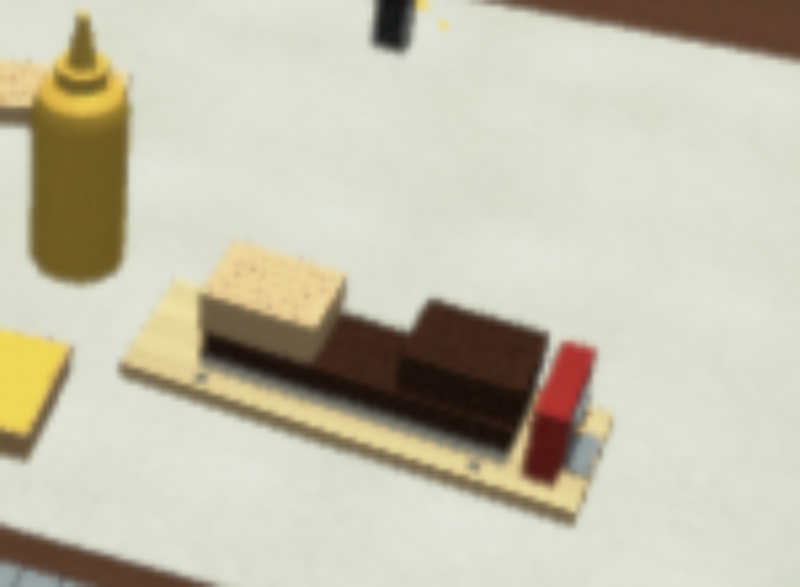

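>>> send_rows:
  targets:
    - [[-30,6,0],[0,0,-4]]
    - [[-80,15,0],[0,0,-10]]
    - [[-135,26,5],[0,0,-17.5]]
    - [[-190,36,10],[0,0,-17.5]]
    - [[-235,45,17],[0,0,-17.5]]
    - [[-251,48,30],[0,0,-17.5]]
    - [[-251,48,30],[0,0,-17.5]]
    - [[-251,48,30],[0,0,-17.5]]

```text
t: 21.62
position: [0.4383, -0.1005, 0.0874]
ee_rot: [[-0.205, 0.979, 0.001], [0.979, 0.205, 0.001], [0.001, 0.001, -1.0]]
force: [-0.2, -0.5, 0.6]
width: 0.0761
finger_force: 0.0
```

```bash
python3 -c "
from h import *
go(436.4,-102.4,18,101.8)"
```

```text
go [-1.5, -2.3, 69.4] [0.06, -0.07, 0.06] | t 21.62 pos [438.3, -100.5, 87.4] psi 101.9 w 76.1 ff 0.0 F [-0.2, -0.5, 0.6]
```

>>> send_rows:
  targets:
    - [[-1,-1,20],[0,0,0]]
    - [[-1,-1,45],[0,0,0]]
    - [[-1,-1,62],[0,0,0]]
    - [[-1,-1,69],[0,0,0]]
    - [[-1,-1,69],[0,0,0]]
    - [[-1,-1,69],[0,0,0]]

```text
t: 22.38
position: [0.4378, -0.1035, 0.019]
ee_rot: [[-0.203, 0.979, 0.002], [0.979, 0.203, -0.0], [-0.001, 0.002, -1.0]]
force: [-0.4, -0.2, 0.4]
width: 0.0761
finger_force: 0.0
```

>>> send_rows:
  targets:
    - [[0,0,0],[0,0,0]]
    - [[0,0,0],[0,0,0]]
    - [[0,0,0],[0,0,0]]
    - [[0,0,0],[0,0,0]]
    - [[0,0,0],[0,0,0]]
  claw: 40

```text
t: 23.0
position: [0.4376, -0.104, 0.0189]
ee_rot: [[-0.202, 0.979, 0.001], [0.979, 0.202, -0.001], [-0.001, 0.001, -1.0]]
force: [-0.4, -0.1, 5.5]
width: 0.0485
finger_force: 52.4
```

>>> send_rows:
  targets:
    - [[0,0,-15],[0,0,0]]
    - [[0,0,-50],[0,0,0]]
    - [[0,0,-95],[0,0,0]]
    - [[0,0,-135],[0,0,0]]
    - [[0,0,-135],[0,0,0]]

```text
t: 23.62
position: [0.4396, -0.1042, 0.1568]
ee_rot: [[-0.202, 0.979, 0.008], [0.979, 0.202, -0.003], [-0.004, 0.007, -1.0]]
force: [1.1, 0.3, -0.7]
width: 0.0486
finger_force: 52.0
```

```bash
python3 -c "
from h import *
go(420,190,150,84.4)"
```

```text
go [292.1, 40.3, 5.8] [0.45, 0.18, 17.28] | t 23.62 pos [439.6, -104.2, 156.8] psi 101.7 w 48.6 ff 52.0 F [1.1, 0.3, -0.7]
```

>>> send_rows:
  targets:
    - [[30,4,0],[0,0,1]]
    - [[75,10,1],[0,0,4]]
    - [[125,17,2],[0,0,8]]
    - [[175,24,3],[0,0,12]]
    - [[225,31,4],[0.4,0.1,16]]
    - [[265,37,5],[0.4,0.1,17.3]]
    - [[292,40,6],[0.4,0.1,17.3]]
    - [[292,40,6],[0.4,0.1,17.3]]

```text
t: 24.62
position: [0.4151, 0.1925, 0.1463]
ee_rot: [[0.092, 0.996, -0.009], [0.996, -0.092, 0.002], [0.001, -0.01, -1.0]]
force: [-0.2, -0.7, -1.0]
width: 0.0481
finger_force: 52.0
```

```bash
python3 -c "
from h import *
go(629.4,183.2,120,84.4)"
```

```text
go [10.4, 214.5, 24.3] [-0.54, -0.08, 0.32] | t 24.62 pos [415.1, 192.5, 146.3] psi 84.7 w 48.1 ff 52.0 F [-0.2, -0.7, -1.0]
```

>>> send_rows:
  targets:
    - [[1,25,0],[0,0,0]]
    - [[4,75,2],[0,0,0]]
    - [[6,125,8],[0,0,0]]
    - [[8,170,15],[0,0,0.3]]
    - [[10,203,21],[0,0,0.3]]
    - [[10,212,24],[0,0,0.3]]
    - [[10,212,24],[0,0,0.3]]
    - [[10,212,24],[0,0,0.3]]
    - [[10,212,24],[0,0,0.3]]

```text
t: 25.75
position: [0.6278, 0.1798, 0.1224]
ee_rot: [[0.102, 0.995, -0.007], [0.995, -0.102, 0.001], [0.001, -0.007, -1.0]]
force: [-0.5, 0.1, -1.0]
width: 0.0487
finger_force: 52.0
```

```bash
python3 -c "
from h import *
go(629.4,183.2,85,84.4)"
```

```text
go [3.5, 1.5, 37.4] [-0.39, -0.03, -0.24] | t 25.75 pos [627.8, 179.8, 122.4] psi 84.2 w 48.7 ff 52.0 F [-0.5, 0.1, -1.0]
```

>>> send_rows:
  targets:
    - [[2,1,10],[-0.2,0,-0.2]]
    - [[3.5,1,22],[-0.3,0,-0.2]]
    - [[3.5,1,30],[-0.3,0,-0.2]]
    - [[3.5,1,33],[-0.3,0,-0.2]]
    - [[3.5,1,33],[-0.3,0,-0.2]]
    - [[3.5,1,33],[-0.3,0,-0.2]]

```text
t: 26.5
position: [0.6302, 0.183, 0.0891]
ee_rot: [[0.1, 0.995, -0.001], [0.995, -0.1, 0.001], [0.001, -0.001, -1.0]]
force: [0.7, -0.2, 0.6]
width: 0.0484
finger_force: 52.0
```

```bash
python3 -c "
from h import *
go(629.4,183.2,84.5,84.4)
im=capture('scene');cv2.imwrite('pics/s4.png',cv2.resize(im[170:280,260:410,::-1],(800,587)))"
```

```text
go [0.2, -0.8, 4.6] [-0.06, -0.06, -0.12] | t 26.5 pos [630.2, 183.0, 89.1] psi 84.3 w 48.4 ff 52.0 F [0.7, -0.2, 0.6]
```

View pics/s4.png

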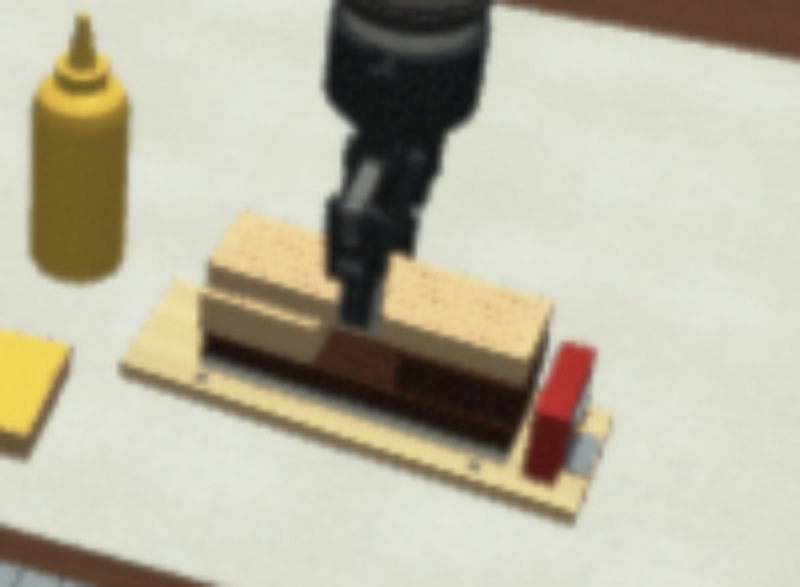

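>>> send_rows:
  targets:
    - [[-2,-0.5,1],[0,0,0]]
    - [[-2,-0.5,2.5],[0,0,0]]
    - [[-2,-0.5,4],[0,0,0]]
    - [[-2,-0.5,5],[0,0,0]]
    - [[-2,-0.5,5],[0,0,0]]
    - [[-2,-0.5,5],[0,0,0]]

```text
t: 27.3
position: [0.6293, 0.1807, 0.0851]
ee_rot: [[0.1, 0.995, -0.001], [0.995, -0.1, 0.0], [0.0, -0.001, -1.0]]
force: [-2.3, -1.4, 6.1]
width: 0.0485
finger_force: 52.7
```

>>> send_rows:
  targets:
    - [[0,0,0],[0,0,0]]
    - [[0,0,0],[0,0,0]]
    - [[0,0,0],[0,0,0]]
    - [[0,0,0],[0,0,0]]
    - [[0,0,-20],[0,0,0]]
    - [[0,0,-50],[0,0,0]]
    - [[0,-25,-70],[0,0,0]]
    - [[0,-75,-70],[0,0,0]]
    - [[0,-130,-70],[0,0,0]]
    - [[0,-180,-70],[0,0,0]]
    - [[0,-210,-70],[0,0,0]]
    - [[0,-210,-70],[0,0,0]]
  claw: 76

```text
t: 28.8
position: [0.4185, 0.2028, 0.1556]
ee_rot: [[0.096, 0.995, 0.0], [0.995, -0.096, -0.0], [-0.0, 0.0, -1.0]]
force: [0.6, -0.5, -0.1]
width: 0.0757
finger_force: 0.0
```

```bash
python3 - <<'E'
from h import *
im=capture('scene');cv2.imwrite('pics/s5.png',cv2.resize(im[170:280,260:410,::-1],(800,587)))
im=capture('top');hsv=cv2.cvtColor(im,cv2.COLOR_RGB2HSV)
cv2.imwrite('pics/t5.png',cv2.resize(im[140:240,130:270,::-1],(800,571)))
E
```

```text
(no output)
```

View pics/s5.png

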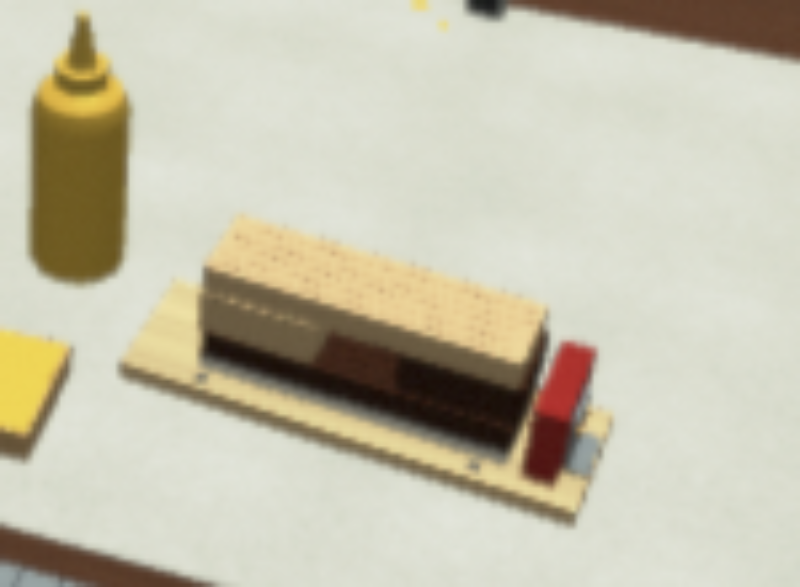

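View pics/t5.png

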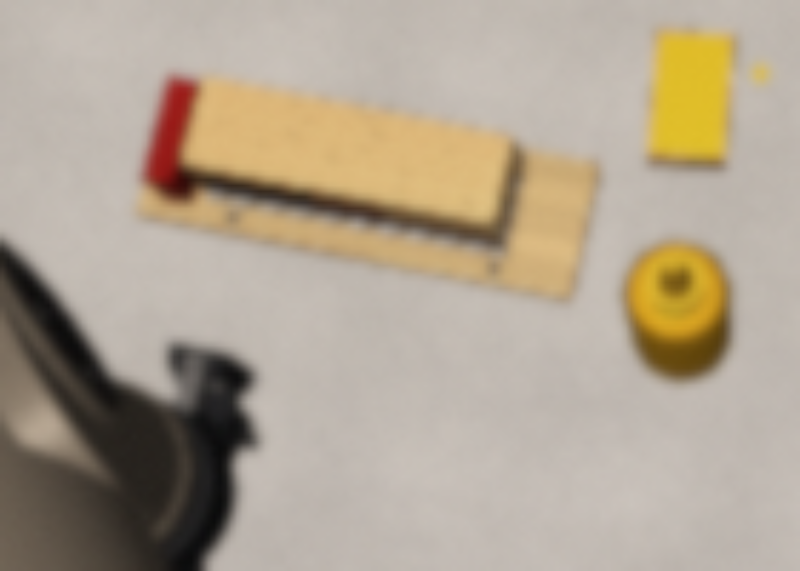

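Both views show the four parts flush: the stack's ends sit at about (203,265–360) and (515–545,310–450) in the scene crop. The mortise is open, and the bottle and offcut are where they were.

```bash
python3 -c "
from workcell import *
print(job_done())"
```

```text
the job is handed in; nothing more can be done
None
```

The mallet head is dry-fitted on the bed and handed in at about 29 s: all four parts look flush with the mortise open in both camera views, and no verdict came back.

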